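# Put the lavadero things back on their own places

## Robot

A 6-joint arm with a two-finger parallel gripper is mounted at the origin on the work surface. World frame = base frame: x ahead of the robot, y to its left, z up, the work surface at z = 0. Lengths are in m, angles in rad, forces in N, time in s.
With the tool pointing down it reaches from about 0.275 to 0.75 m from the base axis. Payload 10.2 kg.
Tool frame: the origin (TCP) lies midway between the tips of the shut fingers; the grasp point (between the pads) lies 19 mm behind it; x points along the fingers, y is the direction in which the jaws open and shut, and the axes are right-handed (so a half turn about x gives the same grasp; the last joint's range is limited). The gripper opens to 85 mm and grips with 20 to 120 N. Pads are 22 mm wide; open, the fingers measure 114 mm over their backs; the gripper's body (76 mm by 85 mm) begins 54 mm behind the grasp point. The pads swing forward as they close: fully open they stand 13 mm farther back than shut.
Start: joints at [0.966, 0.313, 1.498, -0, 1.331, -0.223], TCP at [0.196, 0.487, 0.231] pointing down, gripper open.
Joint ranges: [-2.94, 2.94], [-0.97, 2.17], [0.19, 2.56], [-1.23, 4.37], [0.02, 3.11], [-2.88, 2.88]. Speed limits (rad/s): [2.39, 2.39, 3.01, 3.14, 3.14, 3.14].

## Interface

Orientations are given as a 3x3 rotation matrix whose columns are the frame's x, y, z axes.
In Python, from station import monitor, optics, ticket gives the robot as it stands.
- The arm moves only by the tool carry_out, never from a script. Its argument "targets" is a list of rows, each a list of 6 numbers: the shift along the tool's x, y, z in cm, then the turn, a rotation vector about the tool's x, y, z in rad. A call has 1 to 5 rows; each row is the pose to reach, as a shift and turn from the pose commanded when the call began, along the tool's axes at that moment; what a row does not reach only later rows make up. A row lasts 1/10 s, in which the tool goes at most 50 mm and 8.59 degrees, less where a joint would pass 70% of its speed; a pose out of reach is approached as far as the arm can. A call with a gripper value outside its range is refused whole. "grip" is the closure in counts, from 0 (fully open) to 255 (shut), set as the call begins (left out, the last holds). The fingers move at their own pace and stop on an object; the grip force is fixed at half the most. Time passes only in rows, so rows that repeat a pose let the fingers close. It gives the time, the measured TCP pose, the force and the opening at its end, in the units of the state.
- monitor.state(): the state, without advancing time (a new reading comes with each control period).
- optics.capture(name): name is "scene" or "top"; returns the picture (384x512x3 uint8, blue, green, red); there is no depth.
- optics.calibration(name): a dict with "intrinsics" (3x3 intrinsics, pixels), "extrinsics" (4x4, takes a point from camera to world coordinates). Camera axes: x right, y up, looking along -z (the intrinsics and any distortion apply to the point x, -y, -z); pixel columns grow to the right and rows downward; lengths in m; the calibration is good to about 2 mm. A picture is of the moment at which its call begins. calibration takes no time and is no camera call.
- ticket.sign_off(): hands the job in, once; it reports no verdict.
The state is a dict: "time_s": time; "joint_pos": joint angles; "joint_velocities": joint speeds; "joint_torque": joint torques, N m; "tool_pos": TCP position; "orientation": TCP orientation; "force": force on the tool from outside, world axes, zero at the start; "wrist_torque": the same for the moment, N m; "opening": finger opening in m.
Only numpy, scipy, OpenCV 4.12 (cv2) and the standard library are available. Lean on these libraries where they do the work, as an engineer would, in place of code of your own. Each camera call takes 0.05 s, during which the arm holds its last target.

## Task

Tidy the edge of the lavadero: stand the grey canister on the round cork coaster, lay the white drain cover over the steel drain, put the scrub brush bristles down on the green mat and lay the soap bar flat in the aluminium tray, each well centred on its place, the brush and the soap lengthwise along their mat and tray. Set things down rather than dropping them, keep the canister upright all the while, and leave the two blue clothespins where they lie.

Things in the scene. Friction and masses are not known exactly. Their poses are not given: they have to be found in the camera images.
- canister: Loose grey plastic screw-top canister, upright: body 54 mm in diameter, black ribbed screw cap 56 mm in diameter from 66 to 90 mm height (the top); 0.18 to 0.35 kg. The cap is fixed. Origin: centre of the underside; z up.
- drain_cover: Loose white hard silicone drain cover: flat disc 84 mm in diameter, 8 mm thick, with a central upright round knob 24 mm in diameter from 8 to 34 mm height; 0.06 to 0.11 kg. Origin: centre of the underside; z up.
- brush: Loose scrub brush, bristles down: wooden block 120 mm long (x) by 46 mm wide (y), from 18 to 40 mm height, over stiff pale bristles 110 by 38 mm from 0 to 18 mm (rigid); 0.08 to 0.17 kg. Either way round is alike. Origin: centre of the underside (bristle tips); z up.
- soap: Loose pink laundry soap bar, 70 mm long (x), 44 mm wide (y), 32 mm high, hard; 0.09 to 0.18 kg. Origin: centre of the underside; z up.
- coaster: Fixed round cork coaster, 84 mm in diameter, 5 mm high: the canister's place. Origin: centre of the underside, on the work surface; z up.
- drain: Fixed round steel drain flange, 88 mm outer diameter, 5 mm high, with a dark hole 60 mm in diameter: the drain cover's place (the cover rests on the flange). Origin: centre of the underside, on the work surface; z up.
- brush_mat: Fixed green plastic mat, 140 mm long (x), 68 mm wide (y), 4 mm high: the brush's place. Origin: centre of the underside, on the work surface; z up.
- tray: Fixed shallow aluminium tray, 130 mm long (x), 100 mm wide (y) outside, walls 3 mm thick, rim 8 mm high, floor top 3 mm above the work surface: the soap's place. Origin: centre of the underside, on the work surface; z up.
- pin_a: Loose blue clothespin lying flat, 75 mm long (x), 12 mm wide (y), 11 mm high, 15 g; to be left alone. Origin: centre of the underside.
- pin_b: Second loose blue clothespin, like the first, lying beside it; to be left alone. Origin: centre of the underside.
Things that resemble listed ones, but are neither listed nor needed, are in the scene too. Of the things that look like the canister, the smaller one is meant. Several things have the shape of the drain_cover; the one meant has the colours described above.

How it is judged:
At the end, for the whole second after the job is handed in: Canister, drain cover and brush within 12 mm of the centres of coaster, drain and mat, soap within 14 mm of the tray's; brush lengthwise within 0.22 rad, soap 0.25 (either way round); each resting on its place (height within 4 mm), upright within 0.1 rad, released and at rest (horizontal distance between canister and coaster below 0.012 m and z of canister in the frame of coaster between 0.001 and 0.009 m and angle between each of canister, drain_cover, brush, soap's own z axis and vertical below 0.1 rad and linear speed of each of canister, drain_cover, brush, soap below 0.02 m/s and contact force between the fingers and canister below 0.05 N and horizontal distance between drain_cover and drain below 0.012 m and z of drain_cover in the frame of drain between 0.001 and 0.009 m and contact force between the fingers and drain_cover below 0.05 N and horizontal distance between brush and brush_mat below 0.012 m and z of brush in the frame of brush_mat between 0 and 0.008 m and contact force between the fingers and brush below 0.05 N and angle between the x axis of brush and the x axis of brush_mat, either way round below 0.22 rad and horizontal distance between soap and tray below 0.014 m and z of soap in the frame of tray between -0.001 and 0.007 m and contact force between the fingers and soap below 0.05 N and angle between the x axis of soap and the x axis of tray, either way round below 0.25 rad); the robot touches nothing.
It fails at once if a clothespin is moved by more than 15 mm (distance of any of pin_a, pin_b from where it was at the start of the episode above 0.015 m).
It fails at once if the canister is tipped by more than 0.5 rad (angle between canister's own z axis and vertical above 0.5 rad).
It fails at once if a thing is dropped or thrown (falls freely faster than 0.7 m/s, about 25 mm of fall) ((linear speed of canister above 0.7 m/s and contact force between anything else and canister below 0.01 N) or (linear speed of drain_cover above 0.7 m/s and contact force between anything else and drain_cover below 0.01 N) or (linear speed of brush above 0.7 m/s and contact force between anything else and brush below 0.01 N) or (linear speed of soap above 0.7 m/s and contact force between anything else and soap below 0.01 N)).
It also fails if it takes over 106 s, if anything falls off the work surface, if the arm or the gripper's body presses on something with over 40 N, if the wrist force passes 120 N, or if a joint passes its speed limit or range.

## Working session

There is one attempt and no reset: what is moved stays moved. The work goes in short steps, Python scripts to look and compute and a tool call to move; the robot and the scene stay as the last step left them, time stands still between calls to the robot, and variables do not carry over. Pictures are saved under pics/ and viewed, and the job is handed in when it is done.

Besides the shell and the picture viewer there is one more tool, called after "Emit:" as a command line: name --pt "numbers of a row" for each row, then --argument value for the rest. carry_out: Moves the arm, as the interface text tells. Its arguments: {"type":"object","properties":{"targets":{"type":"array"},"grip":{"type":"number"}},"required":["targets"]}

```bash
ls; mkdir -p pics; python3 - <<'E'
from station import monitor, optics, ticket
import cv2
for n in ["scene","top"]:
    im=optics.capture(n); cv2.imwrite(f"pics/{n}0.png",im)
    c=optics.calibration(n); print(n,c)
print(monitor.state())
E
```

```text
pics
scene {'intrinsics': array([[408.08963719,   0.        , 254.12663509],
       [  0.        , 408.08963719, 196.92226189],
       [  0.        ,   0.        ,   1.        ]]), 'extrinsics': array([[ 0.51966163, -0.5529019 ,  0.65134574,  1.5709115 ],
       [ 0.85420795,  0.35117775, -0.38340966, -0.65227473],
       [-0.0167502 ,  0.755628  ,  0.6547868 ,  1.02406622],
       [ 0.        ,  0.        ,  0.        ,  1.        ]])}
top {'intrinsics': array([[350.47577552,   0.        , 261.23603098],
       [  0.        , 350.47577552, 195.448042  ],
       [  0.        ,   0.        ,   1.        ]]), 'extrinsics': array([[-0.01694861,  0.99680163, -0.07809775,  0.49531119],
       [-0.99985508, -0.01677167,  0.00292105, -0.04997553],
       [ 0.00160188,  0.07813594,  0.99694143,  1.13847075],
       [ 0.        ,  0.        ,  0.        ,  1.        ]])}
{'time_s': 0.1, 'joint_pos': array([ 9.65608235e-01,  3.13383291e-01,  1.49837377e+00, -5.66643802e-06,
        1.33096949e+00, -2.23402151e-01]), 'joint_velocities': array([-0.00057718, -0.00130885, -0.00099092,  0.00168391,  0.00010708,
       -0.0011925 ]), 'joint_torque': array([ 3.55579759e-03, -4.12895072e+01, -2.60142034e+01, -1.63087075e-04,
        3.00764012e-03,  1.15894724e-05]), 'tool_pos': array([0.19548453, 0.4870029 , 0.23079303]), 'orientation': array([[-6.40564263e-04,  3.72576810e-01,  9.28001137e-01],
       [-9.35639797e-04,  9.28000698e-01, -3.72577280e-01],
       [-9.99999357e-01, -1.10693449e-03, -2.45846392e-04]]), 'force': array([-1.34473579, -0.52297563,  0.56948097]), 'wrist_torque': array([-0.01132266, -0.02154012,  0.01008456]), 'opening': 0.08541949837752036}
```

View pics/scene0.png

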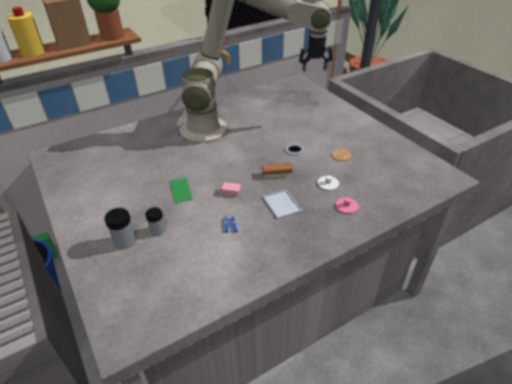

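View pics/top0.png

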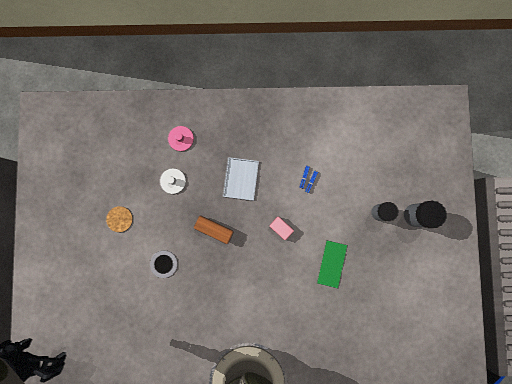

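The top view (image up = +x, left = +y) shows:
- Small canister at about (387,212), next to a larger lookalike at (431,213).
- White cover (173,181), pink lookalike (181,138), brush (213,229) and soap (282,229).
- Coaster (119,219), drain (163,264), mat (333,264), tray (241,179) and pins (310,179).

Next I'll measure these with masks.

```bash
cat > h.py <<'E'
import numpy as np, cv2
from station import monitor, optics, ticket
def ray(name,uv,z):
    c=optics.calibration(name);K=c["intrinsics"];E=c["extrinsics"]
    uv=np.atleast_2d(np.asarray(uv,float))
    d=np.c_[(uv[:,0]-K[0,2])/K[0,0],-(uv[:,1]-K[1,2])/K[1,1],-np.ones(len(uv))]@E[:3,:3].T
    o=E[:3,3]
    return (o+d*((z-o[2])/d[:,2])[:,None])[:,:2]
def blob(mask,win):
    x0,y0,x1,y1=win
    m=np.zeros(mask.shape,np.uint8); m[y0:y1,x0:x1]=mask[y0:y1,x0:x1].astype(np.uint8)*255
    cs,_=cv2.findContours(m,cv2.RETR_EXTERNAL,cv2.CHAIN_APPROX_NONE)
    return max(cs,key=cv2.contourArea)[:,0,:].astype(np.float32)
def rect(name,mask,win,z):
    c=blob(mask,win); p=ray(name,c,z).astype(np.float32)
    (cx,cy),(w,h),a=cv2.minAreaRect(p)
    if w<h: w,h=h,w; a+=90
    return np.round([cx,cy,w,h,(a+90)%180-90],4)
def circ(name,mask,win,z):
    c=blob(mask,win); p=ray(name,c,z).astype(np.float32)
    (cx,cy),(w,h),a=cv2.fitEllipse(p); return np.round([cx,cy,w,h],4)
E
python3 - <<'E'
from h import *
im=optics.capture("top"); cv2.imwrite("pics/top1.png",im)
hsv=cv2.cvtColor(im,cv2.COLOR_BGR2HSV);H,S,V=[hsv[...,i].astype(int) for i in range(3)]
for p in [(119,219),(163,264),(173,181),(152,264),(213,229),(282,229),(333,264),(241,179),(310,179),(387,212),(431,213),(300,300)]: print(p,hsv[p[1],p[0]])
a=cv2.resize(im[110:300,90:290],None,fx=4,fy=4,interpolation=cv2.INTER_CUBIC)[:600];cv2.imwrite("pics/z1.png",cv2.resize(im[120:290,90:290],None,fx=3.5,fy=3.5,interpolation=cv2.INTER_CUBIC))
cv2.imwrite("pics/z2.png",cv2.resize(im[150:300,260:460],None,fx=4,fy=4,interpolation=cv2.INTER_CUBIC))
E
```

```text
(119, 219) [ 15 145 171]
(163, 264) [30 51 30]
(173, 181) [ 24   6 224]
(152, 264) [140   5 162]
(213, 229) [ 13 163 181]
(282, 229) [176  70 230]
(333, 264) [ 66 178 142]
(241, 179) [106  19 206]
(310, 179) [119  73 147]
(387, 212) [158  26  39]
(431, 213) [165  44  35]
(300, 300) [  6  18 140]
```

View pics/z1.png

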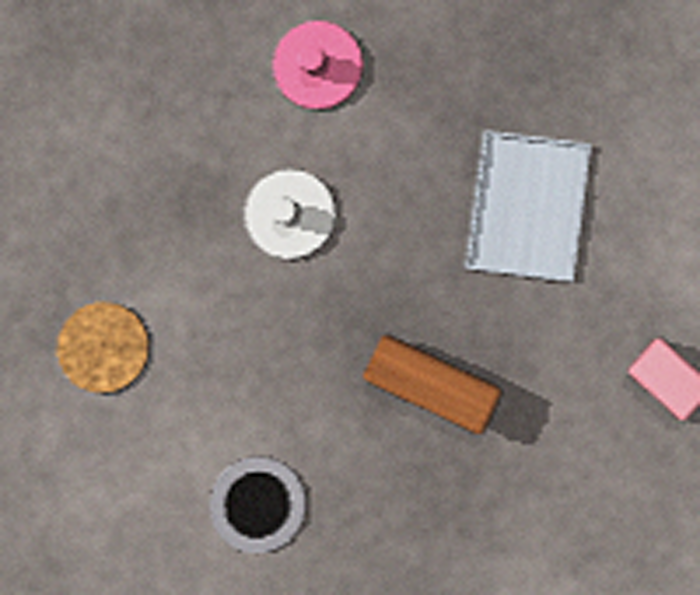

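View pics/z2.png

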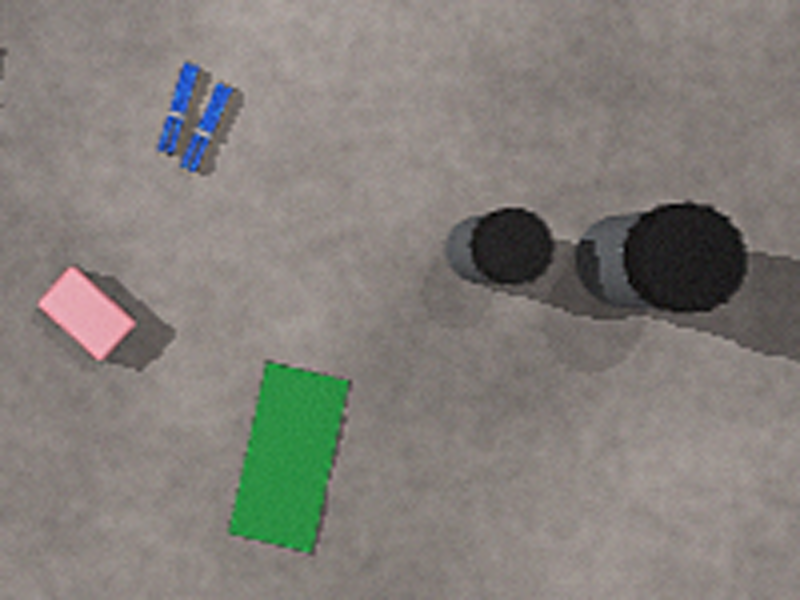

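```bash
python3 - <<'E'
from h import *
im=cv2.imread("pics/top1.png")
hsv=cv2.cvtColor(im,cv2.COLOR_BGR2HSV);H,S,V=[hsv[...,i].astype(int) for i in range(3)]
orange=(H<25)&(S>100); white=(V>185)&(S<14); pink=((H>165)|(H<5))&(S>50)&(V>180); green=(H>50)&(H<80)&(S>100)
blk=V<60; blu=(H>85)&(H<135)&(S>9)&(V>165); pins=(H>105)&(H<130)&(S>130)
t="top"
print("coaster",circ(t,orange,(95,195,145,245),.005))
print("drainhole",circ(t,V<70,(145,245,182,285),.004))
print("drainouter",circ(t,((S<25)&(H>100)&(V>120)|(V<60)),(145,245,182,285),.005))
print("cover",circ(t,white,(155,165,190,200),.008))
print("brush",rect(t,orange,(185,205,245,252),.040))
print("soap",rect(t,pink,(262,210,302,248),.032))
print("mat",rect(t,green,(310,235,355,292),.004))
print("tray",rect(t,blu,(215,150,268,206),.008))
print("pins",rect(t,pins,(295,160,308,195),.011),rect(t,pins,(295,160,325,197),.011))
print("can",circ(t,blk,(375,198,401,225),.09))
print("decoy",circ(t,blk,(414,198,450,232),.13))
# scene check
im=optics.capture("scene");cv2.imwrite("pics/scene1.png",im)
hsv=cv2.cvtColor(im,cv2.COLOR_BGR2HSV);H,S,V=[hsv[...,i].astype(int) for i in range(3)]
s="scene"
orange=(H<25)&(S>100); white=(V>185)&(S<14); pink=((H>165)|(H<5))&(S>50)&(V>180); green=(H>50)&(H<80)&(S>100)
print("scene: coaster",circ(s,orange,(325,143,357,167),.005))
print("mat",rect(s,green,(160,170,200,210),.004))
print("can",circ(s,V<60,(143,204,166,222),.09))
cv2.imwrite("pics/s2.png",cv2.resize(im[130:260,90:370],None,fx=2.8,fy=2.8,interpolation=cv2.INTER_CUBIC))
E
```

```text
coaster [0.5165 0.407  0.0803 0.081 ]
drainhole [0.3703 0.2642 0.0553 0.0571]
drainouter [0.3703 0.2638 0.084  0.0849]
cover [0.638  0.236  0.0763 0.0777]
brush [4.77900e-01 9.88000e-02 1.18700e-01 4.51000e-02 6.38499e+01]
soap [ 4.78900e-01 -1.13500e-01  6.65000e-02  4.08000e-02  4.67072e+01]
mat [  0.3613  -0.2758   0.1393   0.0678 -14.3768]
tray [ 0.6408  0.0125  0.1294  0.0991 -8.2864]
pins [ 6.5870e-01 -1.9850e-01  3.8200e-02  1.1000e-02 -1.5408e+01] [ 6.42100e-01 -2.22700e-01  3.81000e-02  1.16000e-02 -2.78822e+01]
can [ 0.5237 -0.4291  0.0555  0.0595]
decoy [ 0.5121 -0.5391  0.077   0.0873]
scene: coaster [0.5216 0.4047 0.0651 0.0706]
mat [  0.3631  -0.2759   0.1328   0.0634 -13.9691]
can [ 0.5375 -0.4365  0.051   0.0675]
```

View pics/s2.png

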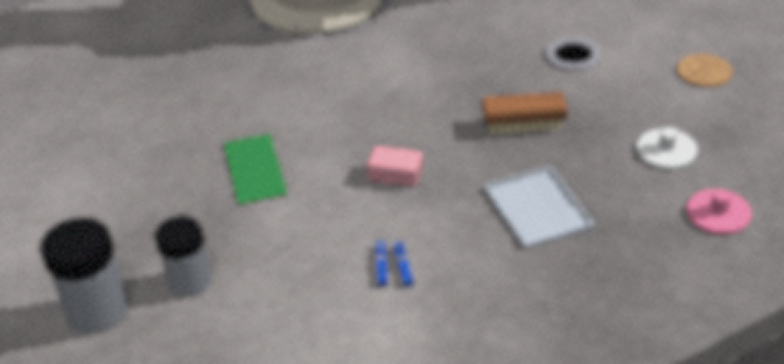

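```bash
cat > to.py <<'E'
import sys
from h import *
from scipy.spatial.transform import Rotation as Rn
# usage: to.py x y z jawyaw_deg
x,y,z,a=map(float,sys.argv[1:5]); a=np.radians(a)
s=monitor.state();R=np.array(s["orientation"]);p=np.array(s["tool_pos"])
yv=np.array([np.cos(a),np.sin(a),0]);xv=np.array([0,0,-1.]);G=np.c_[xv,yv,np.cross(xv,yv)]
sh=R.T@(np.array([x,y,z])-p)*100; rv=Rn.from_matrix(R.T@G).as_rotvec()
n=np.linalg.norm
print("shift_cm",np.round(sh,2),"turn",np.round(rv,3),"rows>=",int(np.ceil(max(n(sh)/5,n(rv)/.15))))
print("t",round(s["time_s"],2),"pos",np.round(p,4),"F",np.round(s["force"],1),"open",round(s["opening"],4),"q6",round(s["joint_pos"][5],2))
E
python3 to.py .638 .236 .12 0
```

```text
shift_cm [11.09 -6.8  50.42] turn [1.189e+00 0.000e+00 1.000e-03] rows>= 11
t 0.2 pos [0.1956 0.4871 0.231 ] F [0.2 0.3 0.7] open 0.0854 q6 -0.22
```

Emit:
carry_out --pt "11.1 -6.8 50.4 1.19 0 0" --pt "11.1 -6.8 50.4 1.19 0 0" --pt "11.1 -6.8 50.4 1.19 0 0" --pt "11.1 -6.8 50.4 1.19 0 0" --pt "11.1 -6.8 50.4 1.19 0 0" --grip 60

```text
time_s: 0.7
tool_pos: [0.4096, 0.3654, 0.1775]
orientation: [[-0.0, 0.908, 0.419], [0.0, 0.419, -0.908], [-1.0, -0.0, -0.0]]
force: [0.1, 0.7, 0.3]
opening: 0.0655
```

```bash
python3 to.py .638 .236 .12 0
```

```text
shift_cm [ 5.75 15.31 21.33] turn [ 0.433 -0.     0.   ] rows>= 6
t 0.7 pos [0.4096 0.3654 0.1775] F [0.1 0.7 0.3] open 0.0655 q6 0.08
```

Emit:
carry_out --pt "5.7 15.3 21.3 0.43 0 0" --pt "5.7 15.3 21.3 0.43 0 0" --pt "5.7 15.3 21.3 0.43 0 0" --pt "5.7 15.3 21.3 0.43 0 0" --pt "5.7 15.3 21.3 0.43 0 0"

```text
time_s: 1.2
tool_pos: [0.6229, 0.2464, 0.1242]
orientation: [[-0.0, 1.0, 0.009], [-0.0, 0.009, -1.0], [-1.0, -0.0, 0.0]]
force: [0.8, 0.9, 0.7]
opening: 0.0653
```

```bash
python3 to.py .638 .236 .06 0
```

```text
shift_cm [6.42 1.5  1.05] turn [0.009 0.    0.   ] rows>= 2
t 1.2 pos [0.6229 0.2464 0.1242] F [0.8 0.9 0.7] open 0.0653 q6 0.19
```

Emit:
carry_out --pt "6.4 1.5 1.05 0.01 0 0" --pt "6.4 1.5 1.05 0.01 0 0" --pt "6.4 1.5 1.05 0.01 0 0" --pt "6.4 1.5 1.05 0.01 0 0"

```text
time_s: 1.6
tool_pos: [0.6363, 0.2384, 0.0625]
orientation: [[0.001, 1.0, 0.0], [0.0, 0.0, -1.0], [-1.0, 0.001, -0.0]]
force: [-0.1, 0.2, 0.2]
opening: 0.0651
```

```bash
python3 to.py .638 .236 .014 0; python3 - <<'E'
from h import *
im=optics.capture("top");cv2.imwrite("pics/t2.png",cv2.resize(im[130:280,90:290],None,fx=4,fy=4,interpolation=cv2.INTER_CUBIC))
im=optics.capture("scene");cv2.imwrite("pics/s3.png",cv2.resize(im[130:230,250:400],None,fx=5,fy=5,interpolation=cv2.INTER_CUBIC))
E
```

```text
shift_cm [4.85 0.16 0.24] turn [ 0.    -0.    -0.001] rows>= 1
t 1.6 pos [0.6363 0.2384 0.0625] F [-0.1  0.2  0.2] open 0.0651 q6 0.19
```

View pics/s3.png

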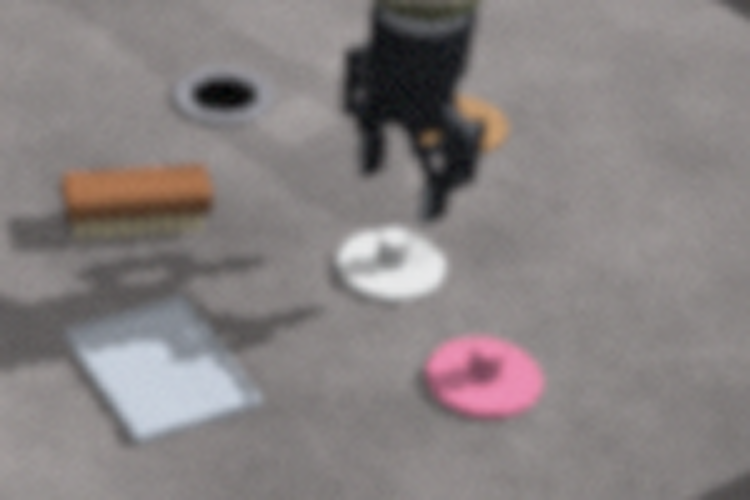

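```bash
cat >> h.py <<'E'
def proj(name,P):
    c=optics.calibration(name);K=c["intrinsics"];E=c["extrinsics"]
    q=(np.asarray(P,float)-E[:3,3])@E[:3,:3]
    return np.round([K[0,0]*q[0]/-q[2]+K[0,2],-K[1,1]*q[1]/-q[2]+K[1,2]],1)
E
python3 -c "
from h import *
print(proj('scene',[.636,.238,.068]),proj('scene',[.638,.236,.008]),proj('scene',[.638,.236,.034]),proj('top',[.638,.236,.034]))"
```

```text
[329.4 169.2] [327.7 181.8] [328.4 176.6] [169.7 179.3]
```

View pics/t2.png

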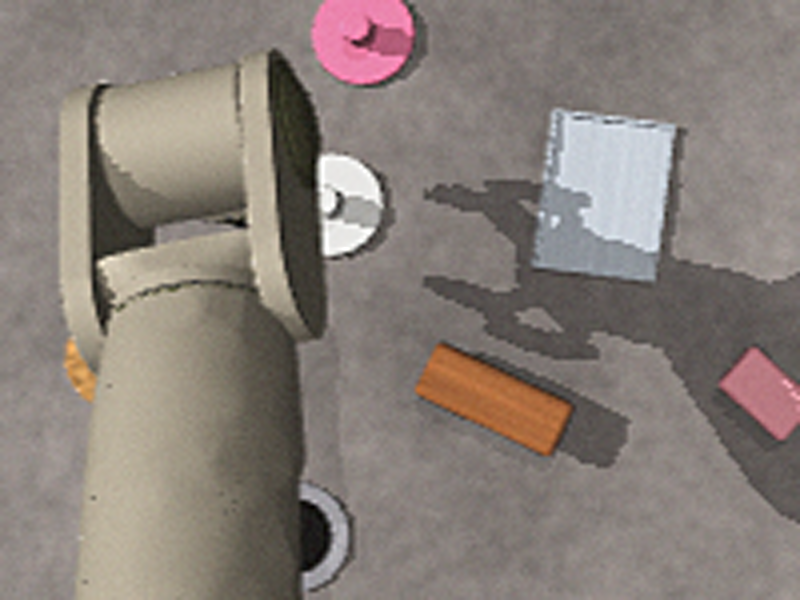

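The scene view agrees with the projection: cover centre at about (328.6,182.8) against a predicted (327.7,181.8), with the fingers above it. The arm is hiding half the cover in the top view. I'll descend.

Emit:
carry_out --pt "2.5 0.16 0.2 0 0 0" --pt "4.0 0.16 0.2 0 0 0" --pt "4.8 0.16 0.2 0 0 0" --pt "4.8 0.16 0.2 0 0 0"

```text
time_s: 2.1
tool_pos: [0.6375, 0.2355, 0.0123]
orientation: [[-0.001, 1.0, -0.001], [-0.0, -0.001, -1.0], [-1.0, -0.001, 0.0]]
force: [-0.3, -0.6, -0.6]
opening: 0.0654
```

```bash
python3 to.py .638 .236 .012 0
```

```text
shift_cm [ 0.03  0.05 -0.05] turn [-0.001  0.     0.001] rows>= 1
t 2.1 pos [0.6375 0.2355 0.0123] F [-0.3 -0.6 -0.6] open 0.0654 q6 0.18
```

Now I'll close on the knob.

Emit:
carry_out --pt "0 0 0 0 0 0" --pt "0 0 0 0 0 0" --pt "0 0 0 0 0 0" --pt "0 0 0 0 0 0" --pt "0 0 0 0 0 0" --grip 255

```text
time_s: 2.6
tool_pos: [0.6386, 0.2354, 0.014]
orientation: [[0.002, 1.0, -0.001], [0.0, -0.001, -1.0], [-1.0, 0.002, -0.0]]
force: [-0.7, 0.4, 5.4]
opening: 0.0216
```

Emit:
carry_out --pt "0 0 0 0 0 0" --pt "0 0 0 0 0 0" --pt "0 0 0 0 0 0" --pt "0 0 0 0 0 0"

```text
time_s: 3.0
tool_pos: [0.6386, 0.2355, 0.014]
orientation: [[0.002, 1.0, -0.001], [0.0, -0.001, -1.0], [-1.0, 0.002, -0.0]]
force: [-1.7, 0.1, 6.4]
opening: 0.0223
```

Emit:
carry_out --pt "-2 0 0 0 0 0" --pt "-4 0 0 0 0 0" --pt "-6 0 0 0 0 0" --pt "-6 0 0 0 0 0"

```text
time_s: 3.4
tool_pos: [0.6394, 0.2356, 0.0757]
orientation: [[0.005, 1.0, -0.001], [0.001, -0.001, -1.0], [-1.0, 0.005, -0.001]]
force: [0.4, 0.3, 0.0]
opening: 0.0217
```

```bash
python3 to.py .370 .264 .075 0; python3 - <<'E'
from h import *
im=optics.capture("scene");cv2.imwrite("pics/s4.png",cv2.resize(im[130:230,250:400],None,fx=5,fy=5,interpolation=cv2.INTER_CUBIC))
E
```

```text
shift_cm [ -0.06 -26.94  -2.82] turn [-0.001 -0.001 -0.005] rows>= 6
t 3.4 pos [0.6394 0.2356 0.0757] F [0.4 0.3 0. ] open 0.0217 q6 0.18
```

View pics/s4.png

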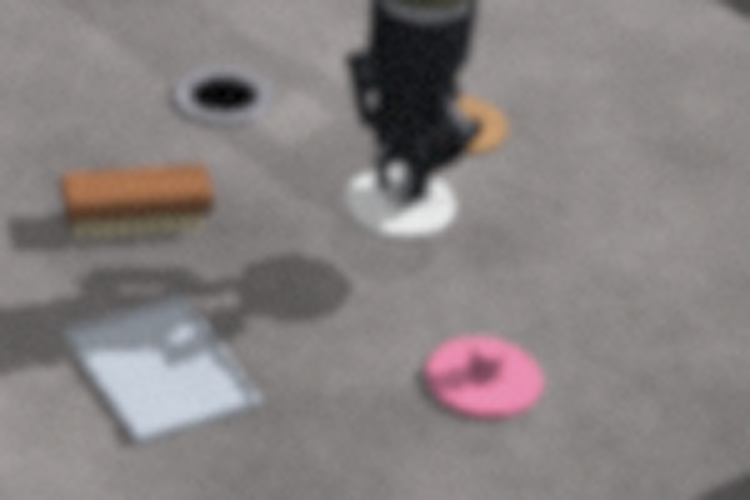

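Cover held (opening 21.7 mm) and lifted clear. Next I'll carry it to the drain.

Emit:
carry_out --pt "0 -26.9 -2.8 0 0 0" --pt "0 -26.9 -2.8 0 0 0" --pt "0 -26.9 -2.8 0 0 0" --pt "0 -26.9 -2.8 0 0 0" --pt "0 -26.9 -2.8 0 0 0"

```text
time_s: 3.95
tool_pos: [0.3866, 0.2611, 0.0716]
orientation: [[-0.002, 1.0, -0.001], [-0.001, -0.001, -1.0], [-1.0, -0.002, 0.001]]
force: [0.6, 0.6, -0.3]
opening: 0.0219
```

```bash
python3 to.py .370 .264 .04 0;python3 -c "
from h import *
print(proj('scene',[.6394,.2356,.0703]))"
```

```text
shift_cm [ 3.17 -1.66 -0.29] turn [-0.001  0.001  0.002] rows>= 1
t 3.95 pos [0.3866 0.2611 0.0716] F [ 0.6  0.6 -0.3] open 0.0219 q6 0.34
[329.5 169.4]
```

Emit:
carry_out --pt "1.5 -1.6 -0.3 0 0 0" --pt "3.0 -1.6 -0.3 0 0 0" --pt "3.0 -1.6 -0.3 0 0 0" --pt "3.0 -1.6 -0.3 0 0 0"

```text
time_s: 4.35
tool_pos: [0.3734, 0.2643, 0.0425]
orientation: [[-0.001, 1.0, -0.001], [-0.0, -0.001, -1.0], [-1.0, -0.001, 0.0]]
force: [0.2, 0.2, -0.1]
opening: 0.0223
```

```bash
python3 to.py .370 .264 .019 0;python3 - <<'E'
from h import *
im=optics.capture("scene");cv2.imwrite("pics/s5.png",cv2.resize(im[110:210,250:400],None,fx=5,fy=5,interpolation=cv2.INTER_CUBIC))
print(proj('scene',[.370,.264,.005]))
E
```

```text
shift_cm [ 2.35 -0.34  0.03] turn [-0.001  0.     0.001] rows>= 1
t 4.35 pos [0.3734 0.2643 0.0425] F [ 0.2  0.2 -0.1] open 0.0223 q6 0.36
[293.9 148. ]
```

View pics/s5.png

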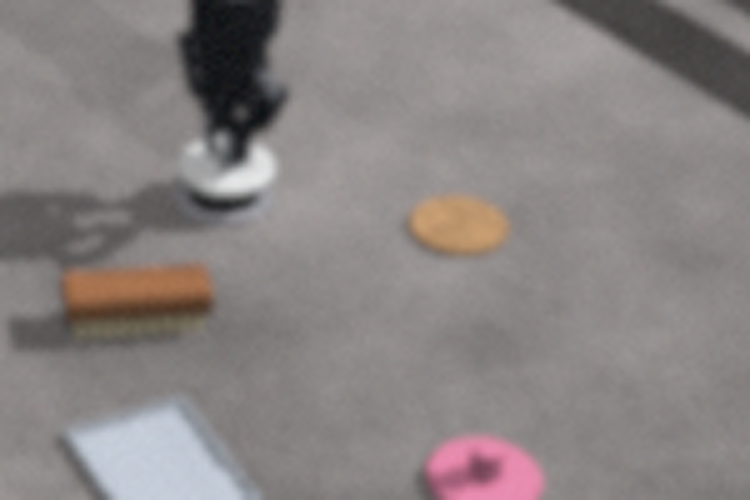

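Emit:
carry_out --pt "0.8 -0.3 0 0 0 0" --pt "1.5 -0.3 0 0 0 0" --pt "2.0 -0.3 0 0 0 0" --pt "2.0 -0.3 0 0 0 0"

```text
time_s: 4.8
tool_pos: [0.3701, 0.2643, 0.0221]
orientation: [[-0.001, 1.0, -0.001], [-0.001, -0.001, -1.0], [-1.0, -0.001, 0.001]]
force: [0.1, -0.0, -1.0]
opening: 0.0218
```

```bash
python3 to.py .370 .264 .019 0
```

```text
shift_cm [ 0.31 -0.01  0.03] turn [-0.001  0.001  0.001] rows>= 1
t 4.8 pos [0.3701 0.2643 0.0221] F [ 0.1 -0.  -1. ] open 0.0218 q6 0.36
```

Emit:
carry_out --pt "0.2 0 0 0 0 0" --pt "0.35 0 0 0 0 0" --pt "0.35 0 0 0 0 0"

```text
time_s: 5.1
tool_pos: [0.3705, 0.2645, 0.0193]
orientation: [[-0.0, 1.0, -0.001], [-0.0, -0.001, -1.0], [-1.0, -0.0, 0.0]]
force: [0.9, -1.1, -0.9]
opening: 0.0219
```

```bash
python3 to.py .370 .264 .019 0
```

```text
shift_cm [ 0.03 -0.05  0.05] turn [-0.001  0.     0.   ] rows>= 1
t 5.1 pos [0.3705 0.2645 0.0193] F [ 0.9 -1.1 -0.9] open 0.0219 q6 0.36
```

Height is as expected with no contact force yet, so I'll ease down another 1 mm and release.

Emit:
carry_out --pt "0.1 0 0 0 0 0" --pt "0.1 0 0 0 0 0"

```text
time_s: 5.3
tool_pos: [0.3706, 0.2645, 0.0189]
orientation: [[0.0, 1.0, -0.001], [0.0, -0.001, -1.0], [-1.0, 0.0, -0.0]]
force: [-0.8, -1.1, 5.4]
opening: 0.0217
```

Emit:
carry_out --pt "0 0 0 0 0 0" --pt "0 0 0 0 0 0" --pt "0 0 0 0 0 0" --pt "0 0 0 0 0 0" --pt "0 0 0 0 0 0" --grip 60

```text
time_s: 5.8
tool_pos: [0.3705, 0.2645, 0.0184]
orientation: [[0.0, 1.0, -0.001], [-0.0, -0.001, -1.0], [-1.0, 0.0, 0.0]]
force: [-1.2, 0.2, 0.0]
opening: 0.0654
```

Emit:
carry_out --pt "-4 0 0 0 0 0" --pt "-8 0 0 0 0 0" --pt "-10 0 0 0 0 0" --grip 0

```text
time_s: 6.1
tool_pos: [0.3713, 0.2648, 0.1212]
orientation: [[0.004, 1.0, -0.001], [0.001, -0.001, -1.0], [-1.0, 0.004, -0.001]]
force: [-0.1, 0.2, -0.2]
opening: 0.0853
```

```bash
python3 to.py .478 .099 .08 -26.15
```

```text
shift_cm [ 4.14 10.67 16.58] turn [ 0.455 -0.002 -0.003] rows>= 5
t 6.1 pos [0.3713 0.2648 0.1212] F [-0.1  0.2 -0.2] open 0.0853 q6 0.36
```

Emit:
carry_out --pt "4.1 10.7 16.6 0.455 0 0" --pt "4.1 10.7 16.6 0.455 0 0" --pt "4.1 10.7 16.6 0.455 0 0" --pt "4.1 10.7 16.6 0.455 0 0" --pt "4.1 10.7 16.6 0.455 0 0"

```text
time_s: 6.6
tool_pos: [0.4793, 0.0942, 0.0764]
orientation: [[-0.0, 0.895, -0.445], [-0.001, -0.445, -0.895], [-1.0, 0.0, 0.001]]
force: [-0.2, 0.3, -0.6]
opening: 0.0855
```

```bash
python3 to.py .478 .099 .06 -26.15; python3 - <<'E'
from h import *
im=optics.capture("top");cv2.imwrite("pics/t6.png",cv2.resize(im[130:280,90:290],None,fx=4,fy=4,interpolation=cv2.INTER_CUBIC))
hsv=cv2.cvtColor(im,cv2.COLOR_BGR2HSV);H,S,V=[hsv[...,i].astype(int) for i in range(3)]
try: print("cover",circ("top",(V>170)&(S<20),(145,245,182,285),.013))
except Exception as e: print(e)
E
```

```text
shift_cm [ 1.64 -0.33 -0.37] turn [-0.005  0.001 -0.   ] rows>= 1
t 6.6 pos [0.4793 0.0942 0.0764] F [-0.2  0.3 -0.6] open 0.0855 q6 0.42
cover [0.3726 0.2871 0.0314 0.0837]
```

View pics/t6.png

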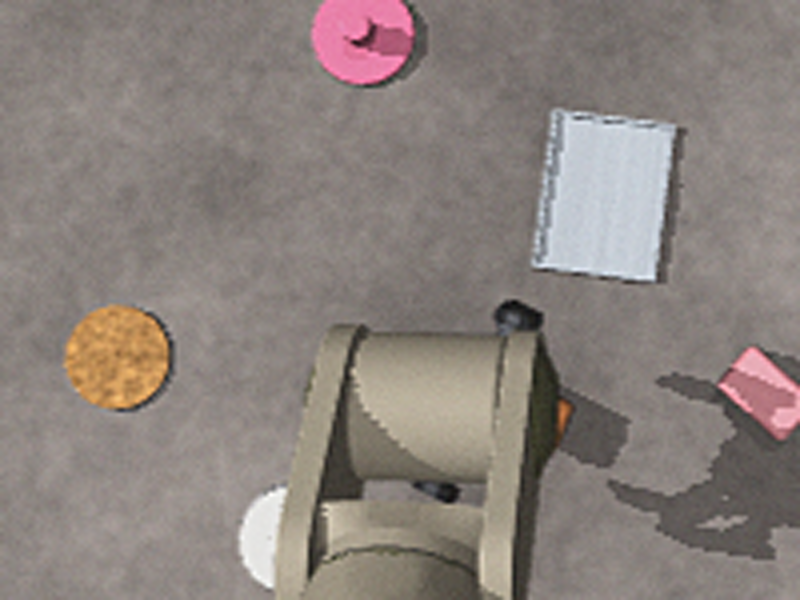

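The arm hides most of the drain and brush here. The white cover shows at the drain's left edge, and I'll verify it later. Now down onto the brush.

Emit:
carry_out --pt "1.6 -0.35 -0.35 0 0 0" --pt "3.0 -0.35 -0.35 0 0 0" --pt "5.0 -0.35 -0.35 0 0 0" --pt "6.2 -0.35 -0.35 0 0 0" --pt "6.2 -0.35 -0.35 0 0 0"

```text
time_s: 7.15
tool_pos: [0.4746, 0.1037, 0.0144]
orientation: [[-0.003, 0.898, -0.439], [0.0, -0.439, -0.898], [-1.0, -0.002, 0.001]]
force: [0.2, 0.4, 0.9]
opening: 0.0853
```

```bash
python3 to.py .478 .099 .013 -26.15; python3 - <<'E'
from h import *
im=optics.capture("scene");cv2.imwrite("pics/s6.png",cv2.resize(im[110:210,210:360],None,fx=5,fy=5,interpolation=cv2.INTER_CUBIC))
E
```

```text
shift_cm [0.14 0.51 0.28] turn [0.001 0.001 0.002] rows>= 1
t 7.15 pos [0.4746 0.1037 0.0144] F [0.2 0.4 0.9] open 0.0853 q6 0.43
```

View pics/s6.png

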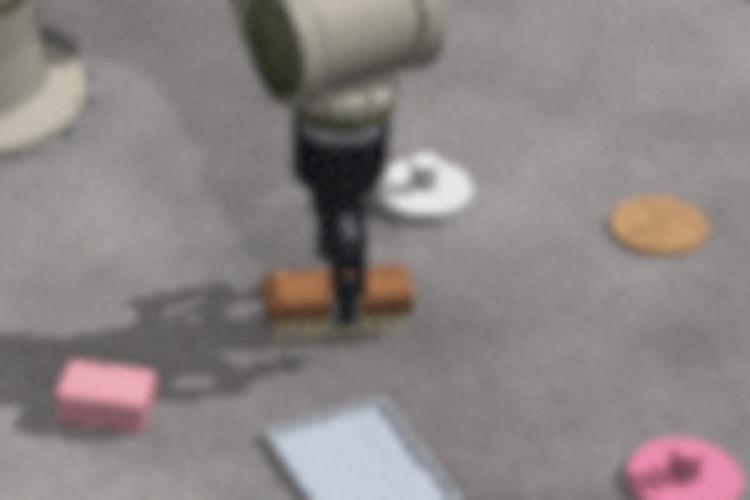

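Emit:
carry_out --pt "0 0.5 0.3 0 0 0" --pt "0 0.5 0.3 0 0 0" --pt "0 0.5 0.3 0 0 0"

```text
time_s: 7.5
tool_pos: [0.4793, 0.098, 0.0159]
orientation: [[0.001, 0.898, -0.441], [-0.0, -0.441, -0.898], [-1.0, 0.001, -0.0]]
force: [0.2, -0.1, -0.4]
opening: 0.0853
```

Emit:
carry_out --pt "0 0 0 0 0 0" --pt "0 0 0 0 0 0" --pt "0 0 0 0 0 0" --pt "0 0 0 0 0 0" --pt "0 0 0 0 0 0" --grip 255

```text
time_s: 8.0
tool_pos: [0.4791, 0.0982, 0.0157]
orientation: [[0.001, 0.898, -0.44], [-0.0, -0.44, -0.898], [-1.0, 0.0, -0.0]]
force: [-0.2, 0.3, 5.8]
opening: 0.0451
```

```bash
python3 to.py .478 .099 .1 -26.15
```

```text
shift_cm [-8.43 -0.13 -0.03] turn [ 0. -0. -0.] rows>= 2
t 8.0 pos [0.4791 0.0982 0.0157] F [-0.2  0.3  5.8] open 0.0451 q6 0.42
```

Emit:
carry_out --pt "-3 0 0 0 0 0" --pt "-7 0 0 0 0 0" --pt "-7 0 0 0 0 0" --pt "-7 0 0 0 0 0"

```text
time_s: 8.4
tool_pos: [0.4789, 0.0982, 0.0855]
orientation: [[0.001, 0.898, -0.44], [-0.0, -0.44, -0.898], [-1.0, 0.001, -0.0]]
force: [0.4, 0.0, -1.3]
opening: 0.0448
```

```bash
python3 to.py .3613 -.2758 .08 -104.4
```

```text
shift_cm [ 0.54  5.91 38.75] turn [ 1.366e+00 -1.000e-03 -0.000e+00] rows>= 10
t 8.4 pos [0.4789 0.0982 0.0855] F [ 0.4  0.  -1.3] open 0.0448 q6 0.42
```

Emit:
carry_out --pt "0 5.9 38.7 1.366 0 0" --pt "0 5.9 38.7 1.366 0 0" --pt "0 5.9 38.7 1.366 0 0" --pt "0 5.9 38.7 1.366 0 0" --pt "0 5.9 38.7 1.366 0 0"

```text
time_s: 8.9
tool_pos: [0.4023, -0.1416, 0.0842]
orientation: [[-0.002, 0.351, -0.936], [0.001, -0.936, -0.351], [-1.0, -0.002, 0.001]]
force: [2.4, 0.2, -0.3]
opening: 0.0448
```

Emit:
carry_out --pt "0 0 0 0 0 0"

```text
time_s: 9.0
tool_pos: [0.4021, -0.1448, 0.0843]
orientation: [[-0.002, 0.346, -0.938], [0.0, -0.938, -0.346], [-1.0, -0.001, 0.001]]
force: [0.4, 0.3, -1.0]
opening: 0.0448
```

```bash
python3 to.py .3613 -.2758 .08 -104.4
```

```text
shift_cm [ 0.43 10.88  8.36] turn [0.605 0.002 0.   ] rows>= 5
t 9.0 pos [ 0.4021 -0.1448  0.0843] F [ 0.4  0.3 -1. ] open 0.0448 q6 0.6
```

Emit:
carry_out --pt "0.4 10.9 8.35 0.605 0 0" --pt "0.4 10.9 8.35 0.605 0 0" --pt "0.4 10.9 8.35 0.605 0 0" --pt "0.4 10.9 8.35 0.605 0 0" --pt "0.4 10.9 8.35 0.605 0 0"

```text
time_s: 9.5
tool_pos: [0.3641, -0.2717, 0.08]
orientation: [[-0.002, -0.24, -0.971], [0.002, -0.971, 0.24], [-1.0, -0.002, 0.002]]
force: [0.0, 0.9, -0.4]
opening: 0.0446
```

Emit:
carry_out --pt "0 0 0 0 0 0" --pt "0 0 0 0 0 0"

```text
time_s: 9.7
tool_pos: [0.3649, -0.271, 0.081]
orientation: [[-0.001, -0.234, -0.972], [0.001, -0.972, 0.234], [-1.0, -0.001, 0.001]]
force: [-0.6, 0.7, -0.5]
opening: 0.0446
```

```bash
python3 to.py .3613 -.2758 .03 -104.4; python3 - <<'E'
from h import *
im=optics.capture("scene");cv2.imwrite("pics/s7.png",cv2.resize(im[110:210,120:270],None,fx=5,fy=5,interpolation=cv2.INTER_CUBIC))
im=optics.capture("top");cv2.imwrite("pics/t7.png",cv2.resize(im[150:300,240:440],None,fx=4,fy=4,interpolation=cv2.INTER_CUBIC))
E
```

```text
shift_cm [5.1  0.56 0.23] turn [0.016 0.001 0.001] rows>= 2
t 9.7 pos [ 0.3649 -0.271   0.081 ] F [-0.6  0.7 -0.5] open 0.0446 q6 0.91
```

View pics/s7.png

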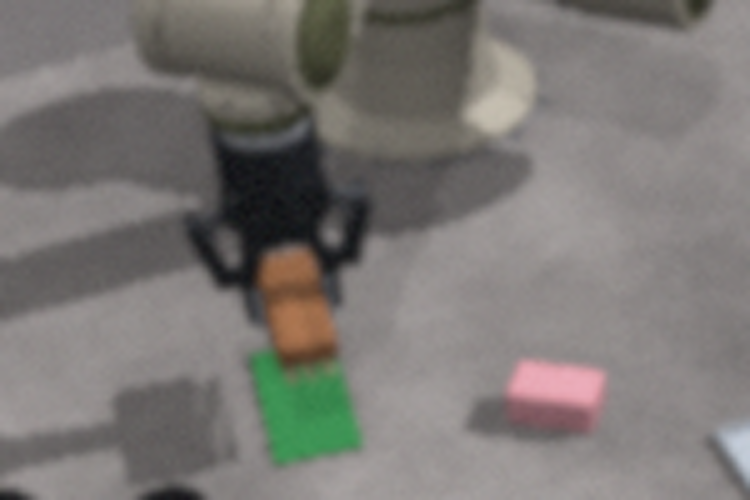

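View pics/t7.png

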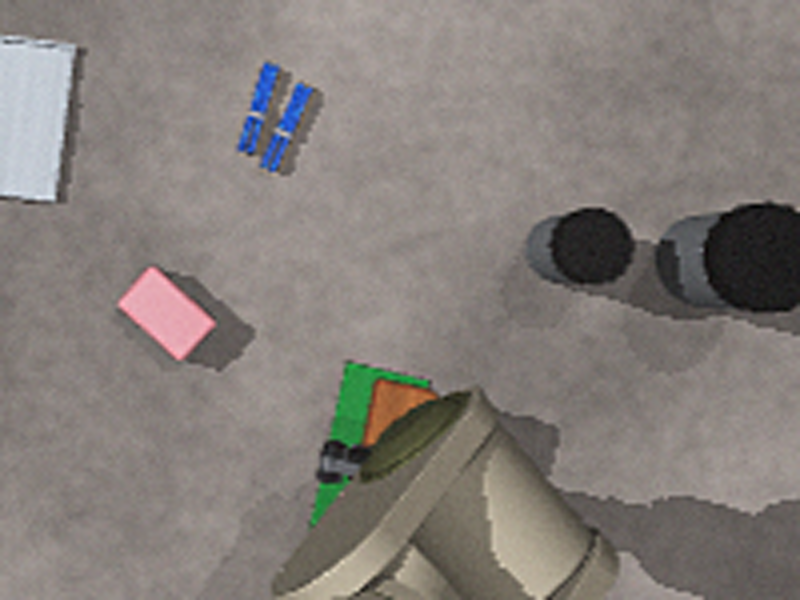

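Emit:
carry_out --pt "2 0.55 0.25 0.015 0 0" --pt "4 0.55 0.25 0.015 0 0" --pt "5 0.55 0.25 0.015 0 0" --pt "5 0.55 0.25 0.015 0 0" --pt "5 0.55 0.25 0.015 0 0"

```text
time_s: 10.3
tool_pos: [0.3614, -0.2767, 0.0319]
orientation: [[0.0, -0.252, -0.968], [-0.0, -0.968, 0.252], [-1.0, 0.0, -0.0]]
force: [-0.8, 0.1, -0.7]
opening: 0.0447
```

```bash
python3 to.py .3613 -.2758 .0195 -104.4
```

```text
shift_cm [ 1.24 -0.09  0.03] turn [-0.003 -0.    -0.   ] rows>= 1
t 10.3 pos [ 0.3614 -0.2767  0.0319] F [-0.8  0.1 -0.7] open 0.0447 q6 0.91
```

Emit:
carry_out --pt "0.5 -0.1 0 0 0 0" --pt "1.0 -0.1 0 0 0 0" --pt "1.2 -0.1 0 0 0 0" --pt "1.2 -0.1 0 0 0 0" --pt "1.25 -0.1 0 0 0 0"

```text
time_s: 10.8
tool_pos: [0.3613, -0.2757, 0.0196]
orientation: [[-0.0, -0.252, -0.968], [0.0, -0.968, 0.252], [-1.0, -0.0, 0.0]]
force: [-5.7, 5.1, 19.8]
opening: 0.045
```

Emit:
carry_out --pt "0.07 0 0 0 0 0" --pt "0.07 0 0 0 0 0"

```text
time_s: 11.0
tool_pos: [0.3613, -0.2757, 0.0196]
orientation: [[-0.0, -0.252, -0.968], [-0.0, -0.968, 0.252], [-1.0, 0.0, 0.0]]
force: [-6.9, 6.1, 23.4]
opening: 0.0448
```

The contact force shows the brush is on the mat, so I'll release it.

Emit:
carry_out --pt "-0.1 0 0 0 0 0" --pt "-0.1 0 0 0 0 0" --pt "-0.1 0 0 0 0 0" --pt "-0.1 0 0 0 0 0" --pt "-0.1 0 0 0 0 0" --grip 0

```text
time_s: 11.5
tool_pos: [0.3613, -0.2757, 0.0191]
orientation: [[-0.0, -0.252, -0.968], [0.0, -0.968, 0.252], [-1.0, -0.0, 0.0]]
force: [0.5, 0.1, -0.1]
opening: 0.0853
```

Emit:
carry_out --pt "-4 0 0 0 0 0" --pt "-8 0 0 0 0 0" --pt "-8 0 0 0 0 0"

```text
time_s: 11.8
tool_pos: [0.3628, -0.2775, 0.1033]
orientation: [[0.005, -0.252, -0.968], [-0.006, -0.968, 0.252], [-1.0, 0.005, -0.006]]
force: [-0.1, -0.4, -1.0]
opening: 0.0853
```

```bash
python3 to.py .479 -.1135 .08 -43.3
```

```text
shift_cm [  2.28 -18.81  -7.09] turn [-1.07  -0.003 -0.008] rows>= 8
t 11.8 pos [ 0.3628 -0.2775  0.1033] F [-0.1 -0.4 -1. ] open 0.0853 q6 0.92
```

Emit:
carry_out --pt "1 -18.8 -7.1 -1.07 0 0" --pt "1 -18.8 -7.1 -1.07 0 0" --pt "1 -18.8 -7.1 -1.07 0 0" --pt "1 -18.8 -7.1 -1.07 0 0" --pt "1 -18.8 -7.1 -1.07 0 0"

```text
time_s: 12.3
tool_pos: [0.479, -0.1073, 0.0883]
orientation: [[-0.001, 0.485, -0.874], [0.001, -0.874, -0.485], [-1.0, -0.001, -0.0]]
force: [-0.3, -0.3, -0.7]
opening: 0.0854
```

Emit:
carry_out --pt "0 0 0 -0.3 0 0" --pt "0 0 0 -0.3 0 0"

```text
time_s: 12.5
tool_pos: [0.4773, -0.1111, 0.0884]
orientation: [[-0.001, 0.719, -0.695], [0.001, -0.695, -0.719], [-1.0, -0.001, 0.0]]
force: [-0.7, -0.8, 0.1]
opening: 0.0855
```

```bash
python3 to.py .479 -.1135 .06 -43.3; python3 - <<'E'
from h import *
im=optics.capture("top");cv2.imwrite("pics/t8.png",cv2.resize(im[150:300,200:400],None,fx=4,fy=4,interpolation=cv2.INTER_CUBIC))
E
```

```text
shift_cm [2.84 0.29 0.05] turn [-0.013  0.     0.001] rows>= 1
t 12.5 pos [ 0.4773 -0.1111  0.0884] F [-0.7 -0.8  0.1] open 0.0855 q6 0.3
```

View pics/t8.png

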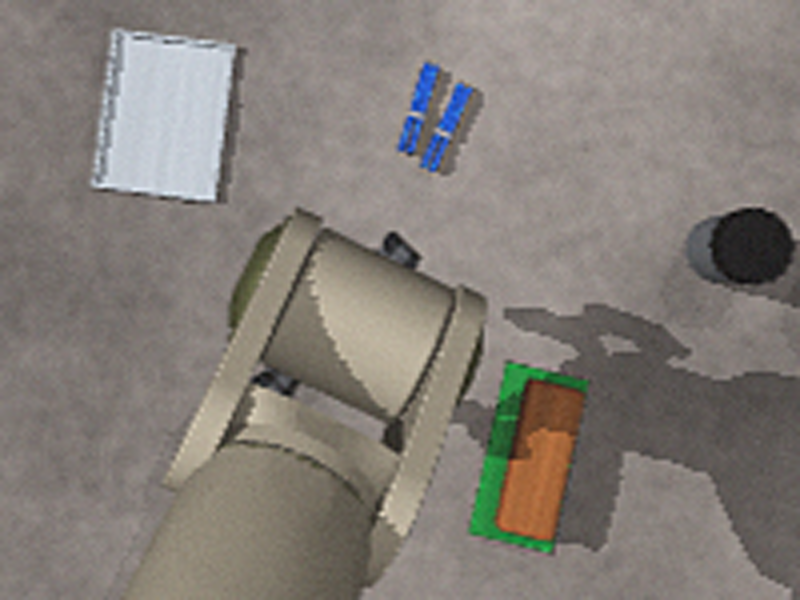

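The brush lies lengthwise on the mat, shifted right in the image partly by parallax. I'll measure it later and pick up the soap now.

Emit:
carry_out --pt "3 0.3 0.05 0 0 0" --pt "5 0.3 0.05 0 0 0" --pt "7 0.3 0.05 0 0 0" --pt "8 0.3 0.05 0 0 0" --pt "8 0.3 0.05 0 0 0"

```text
time_s: 13.05
tool_pos: [0.4785, -0.1139, 0.008]
orientation: [[-0.002, 0.713, -0.702], [0.001, -0.702, -0.713], [-1.0, -0.003, 0.001]]
force: [0.1, 0.2, -0.8]
opening: 0.0853
```

Emit:
carry_out --pt "0 0 0 0 0 0" --pt "0 0 0 0 0 0"

```text
time_s: 13.25
tool_pos: [0.4797, -0.1144, 0.01]
orientation: [[0.001, 0.713, -0.701], [-0.001, -0.701, -0.713], [-1.0, 0.001, -0.0]]
force: [0.8, -0.3, -0.4]
opening: 0.0852
```

```bash
python3 to.py .479 -.1135 .006 -43.3; python3 - <<'E'
from h import *
im=optics.capture("scene");cv2.imwrite("pics/s8.png",cv2.resize(im[130:230,160:310],None,fx=5,fy=5,interpolation=cv2.INTER_CUBIC))
E
```

```text
shift_cm [ 0.4  -0.12 -0.02] turn [-0.021 -0.    -0.002] rows>= 1
t 13.25 pos [ 0.4797 -0.1144  0.01  ] F [ 0.8 -0.3 -0.4] open 0.0852 q6 0.3
```

View pics/s8.png

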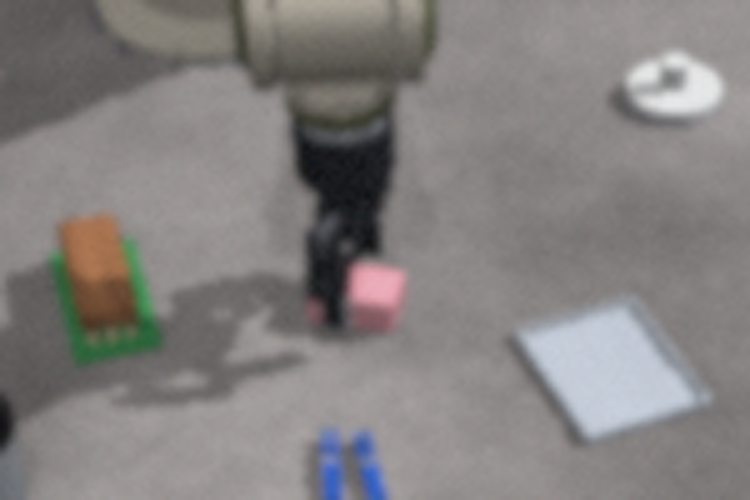

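```bash
python3 - <<'E'
from h import *
f=lambda P:(proj('scene',P)-[160,130])*5
d=np.array([.713,-.701,0]);l=np.array([.701,.713,0]);c=np.array([.479,-.1135,0])
for k in (-.035,.035): print("soap near edge top/bot",f(c+d*.022+l*k+[0,0,.032]),f(c+d*.022+l*k))
print("finger near",f(c+d*.045+[0,0,.02]),f(c+d*.055+[0,0,.02]))
E
```

```text
soap near edge top/bot [301. 290.] [303.5 322. ]
soap near edge top/bot [389.5 302.5] [391.  334.5]
finger near [337.5 327.5] [334. 336.]
```

The projections match the picture, so the fingers do straddle the soap's middle. I'll lower slightly and close.

Emit:
carry_out --pt "0.35 -0.1 0 -0.02 0 0" --pt "0.35 -0.1 0 -0.02 0 0" --pt "0.35 -0.1 0 -0.02 0 0"

```text
time_s: 13.6
tool_pos: [0.4785, -0.1135, 0.0057]
orientation: [[-0.0, 0.728, -0.686], [0.0, -0.686, -0.728], [-1.0, -0.0, 0.0]]
force: [-0.8, -0.0, 0.9]
opening: 0.0854
```

Emit:
carry_out --pt "0 0 0 0 0 0" --pt "0 0 0 0 0 0" --pt "0 0 0 0 0 0" --pt "0 0 0 0 0 0" --pt "0 0 0 0 0 0" --grip 255

```text
time_s: 14.1
tool_pos: [0.4787, -0.1136, 0.006]
orientation: [[0.001, 0.728, -0.686], [-0.0, -0.686, -0.728], [-1.0, 0.001, -0.0]]
force: [0.2, -0.7, 4.2]
opening: 0.0433
```

Emit:
carry_out --pt "-3 0 0 0 0 0" --pt "-6 0 0 0 0 0" --pt "-6 0 0 0 0 0" --pt "-6 0 0 0 0 0"

```text
time_s: 14.5
tool_pos: [0.4783, -0.1134, 0.0655]
orientation: [[0.0, 0.728, -0.686], [-0.0, -0.686, -0.728], [-1.0, 0.0, 0.0]]
force: [0.7, -0.6, -2.0]
opening: 0.0432
```

```bash
python3 to.py .6408 .0125 .066 -98.3; python3 - <<'E'
from h import *
im=optics.capture("scene");cv2.imwrite("pics/s9.png",cv2.resize(im[130:230,160:310],None,fx=5,fy=5,interpolation=cv2.INTER_CUBIC))
E
```

```text
shift_cm [ -0.05   3.18 -20.31] turn [ 0.96 -0.   -0.  ] rows>= 7
t 14.5 pos [ 0.4783 -0.1134  0.0655] F [ 0.7 -0.6 -2. ] open 0.0432 q6 0.28
```

View pics/s9.png

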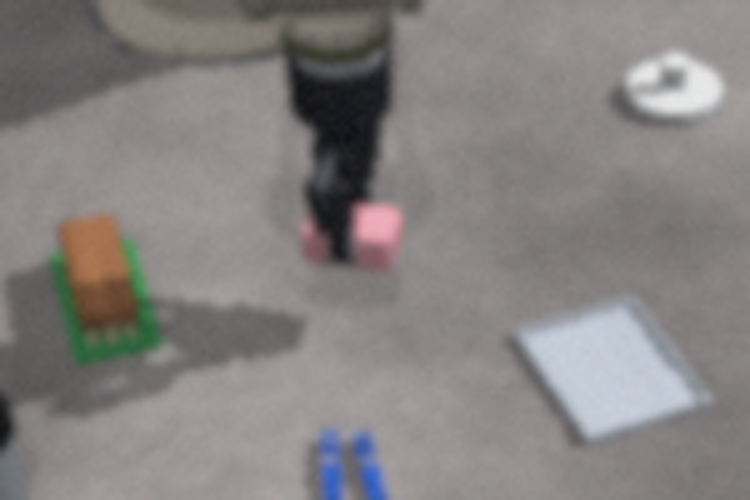

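Soap held and level. Next I'll carry it to the tray.

Emit:
carry_out --pt "0 3.2 -20.3 0.96 0 0" --pt "0 3.2 -20.3 0.96 0 0" --pt "0 3.2 -20.3 0.96 0 0" --pt "0 3.2 -20.3 0.96 0 0" --pt "0 3.2 -20.3 0.96 0 0"

```text
time_s: 15.05
tool_pos: [0.6427, 0.0156, 0.0634]
orientation: [[-0.001, 0.082, -0.997], [0.001, -0.997, -0.082], [-1.0, -0.001, 0.001]]
force: [-0.8, -1.0, -1.2]
opening: 0.0429
```

Emit:
carry_out --pt "0 0 0 0.2 0 0" --pt "0 0 0 0.2 0 0"

```text
time_s: 15.25
tool_pos: [0.6404, 0.0129, 0.0632]
orientation: [[-0.004, -0.119, -0.993], [0.001, -0.993, 0.119], [-1.0, -0.0, 0.004]]
force: [-0.6, -0.4, -1.2]
opening: 0.0428
```

```bash
python3 to.py .6408 .0125 .03 -98.3
```

```text
shift_cm [ 3.32  0.04 -0.06] turn [0.026 0.004 0.   ] rows>= 1
t 15.25 pos [0.6404 0.0129 0.0632] F [-0.6 -0.4 -1.2] open 0.0428 q6 1.53
```

Emit:
carry_out --pt "1.5 0 0 0.025 0 0" --pt "3.3 0 0 0.025 0 0" --pt "3.3 0 0 0.025 0 0" --pt "3.3 0 0 0.025 0 0"

```text
time_s: 15.65
tool_pos: [0.6405, 0.0122, 0.0316]
orientation: [[-0.002, -0.139, -0.99], [0.0, -0.99, 0.139], [-1.0, -0.0, 0.002]]
force: [0.2, 0.8, -0.8]
opening: 0.0431
```

```bash
python3 to.py .6408 .0125 .0095 -98.3; python3 - <<'E'
from h import *
im=optics.capture("scene");cv2.imwrite("pics/s10.png",cv2.resize(im[140:240,210:360],None,fx=5,fy=5,interpolation=cv2.INTER_CUBIC))
E
```

```text
shift_cm [ 2.21 -0.03 -0.03] turn [0.005 0.002 0.   ] rows>= 1
t 15.65 pos [0.6405 0.0122 0.0316] F [ 0.2  0.8 -0.8] open 0.0431 q6 1.55
```

View pics/s10.png

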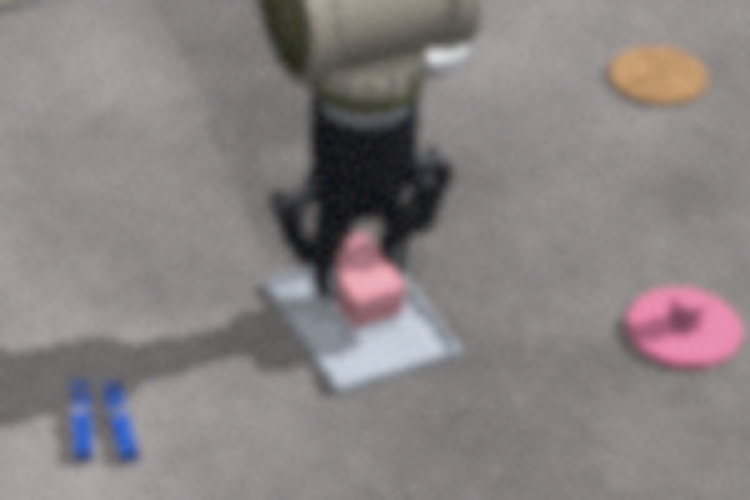

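Emit:
carry_out --pt "0.8 0 0 0 0 0" --pt "1.5 0 0 0 0 0" --pt "2.1 0 0 0 0 0" --pt "2.1 0 0 0 0 0" --pt "2.1 0 0 0 0 0"

```text
time_s: 16.2
tool_pos: [0.6411, 0.0122, 0.0116]
orientation: [[-0.0, -0.139, -0.99], [0.0, -0.99, 0.139], [-1.0, -0.0, 0.0]]
force: [0.0, -1.1, -1.0]
opening: 0.0431
```

Emit:
carry_out --pt "0.1 0 0 0 0 0" --pt "0.1 0 0 0 0 0"

```text
time_s: 16.4
tool_pos: [0.6412, 0.0122, 0.0109]
orientation: [[0.0, -0.139, -0.99], [-0.0, -0.99, 0.139], [-1.0, 0.0, -0.0]]
force: [-0.3, -0.1, -2.4]
opening: 0.0426
```

Emit:
carry_out --pt "0.15 0 0 0 0 0" --pt "0.25 0 0 0 0 0" --pt "0.25 0 0 0 0 0"

```text
time_s: 16.7
tool_pos: [0.6412, 0.0122, 0.009]
orientation: [[0.0, -0.139, -0.99], [-0.0, -0.99, 0.139], [-1.0, 0.0, -0.0]]
force: [-2.3, 0.4, 4.6]
opening: 0.0428
```

Emit:
carry_out --pt "0 0 0 0 0 0" --pt "0 0 0 0 0 0" --pt "0 0 0 0 0 0" --pt "0 0 0 0 0 0" --grip 75

```text
time_s: 17.1
tool_pos: [0.6411, 0.0122, 0.0081]
orientation: [[-0.0, -0.139, -0.99], [-0.0, -0.99, 0.139], [-1.0, 0.0, 0.0]]
force: [1.3, 0.1, -0.3]
opening: 0.06
```

Emit:
carry_out --pt "-3 0 0 0 0 0" --pt "-8 0 0 0 0 0" --pt "-12 0 0 0 0 0" --pt "-12 0 0 0 0 0"

```text
time_s: 17.5
tool_pos: [0.6436, 0.0119, 0.1345]
orientation: [[0.011, -0.139, -0.99], [-0.002, -0.99, 0.139], [-1.0, 0.0, -0.011]]
force: [1.5, -0.0, 0.2]
opening: 0.0598
```

```bash
python3 to.py .522 -.43 .17 -180
```

```text
shift_cm [-3.6  45.46  5.85] turn [ 1.431 -0.009  0.008] rows>= 10
t 17.5 pos [0.6436 0.0119 0.1345] F [ 1.5 -0.   0.2] open 0.0598 q6 1.55
```

```bash
python3 to.py .522 -.43 .17 0
```

```text
shift_cm [-3.6  45.46  5.85] turn [-1.711 -0.008 -0.009] rows>= 12
t 17.5 pos [0.6436 0.0119 0.1345] F [ 1.5 -0.   0.2] open 0.0598 q6 1.55
```

Emit:
carry_out --pt "-3.6 45.4 5.9 -1.71 0 0" --pt "-3.6 45.4 5.9 -1.71 0 0" --pt "-3.6 45.4 5.9 -1.71 0 0" --pt "-3.6 45.4 5.9 -1.71 0 0" --pt "-3.6 45.4 5.9 -1.71 0 0" --grip 0

```text
time_s: 18.0
tool_pos: [0.5773, -0.2184, 0.1464]
orientation: [[-0.001, 0.549, -0.836], [0.0, -0.836, -0.549], [-1.0, -0.001, 0.0]]
force: [-0.2, 0.0, 0.2]
opening: 0.0855
```

Emit:
carry_out --pt "0 0 0 0 0 0"

```text
time_s: 18.1
tool_pos: [0.5766, -0.2221, 0.1466]
orientation: [[-0.0, 0.543, -0.84], [-0.001, -0.84, -0.543], [-1.0, 0.001, 0.001]]
force: [0.5, 0.7, -0.1]
opening: 0.0853
```

```bash
python3 to.py .522 -.43 .17 0
```

```text
shift_cm [-2.31 14.49 15.88] turn [-0.996  0.001 -0.001] rows>= 7
t 18.1 pos [ 0.5766 -0.2221  0.1466] F [ 0.5  0.7 -0.1] open 0.0853 q6 0.44
```

Emit:
carry_out --pt "-2.3 5 5 -0.5 0 0" --pt "-2.3 10 10 -1.0 0 0" --pt "-2.3 12 13 -1.0 0 0" --pt "-2.3 14.5 15.9 -1.0 0 0" --pt "-2.3 14.5 15.9 -1.0 0 0"

```text
time_s: 18.6
tool_pos: [0.5217, -0.4285, 0.1688]
orientation: [[-0.001, 0.969, -0.246], [-0.0, -0.246, -0.969], [-1.0, -0.001, 0.0]]
force: [-0.5, 0.6, 0.2]
opening: 0.0856
```

Emit:
carry_out --pt "0 0 0 -0.15 0 0" --pt "0 0 0 -0.24 0 0" --pt "0 0 0 -0.24 0 0"

```text
time_s: 18.9
tool_pos: [0.5236, -0.4246, 0.169]
orientation: [[-0.001, 1.0, -0.01], [0.001, -0.01, -1.0], [-1.0, -0.001, -0.001]]
force: [-0.2, 0.1, 0.1]
opening: 0.0853
```

```bash
python3 to.py .5235 -.431 .10 0; python3 - <<'E'
from h import *
im=optics.capture("top"); cv2.imwrite("pics/t11.png",im[90:340,90:470].repeat(2,0).repeat(2,1))
hsv=cv2.cvtColor(im,cv2.COLOR_BGR2HSV);H,S,V=[hsv[...,i].astype(int) for i in range(3)]
orange=(H<25)&(S>100); pink=((H>165)|(H<5))&(S>50)&(V>180);blu=(H>85)&(H<135)&(S>9)&(V>165)
t="top"
print("cover",circ(t,(V>170)&(S<20),(140,240,190,290),.013))
try: print("brush",rect(t,orange,(310,225,365,300),.044))
except Exception as e: print(e)
print("soap",rect(t,pink,(215,150,268,206),.035))
print("tray",rect(t,blu,(215,150,268,206),.008))
im=optics.capture("scene");cv2.imwrite("pics/s11.png",cv2.resize(im[130:260,80:280],None,fx=4,fy=4,interpolation=cv2.INTER_CUBIC))
E
```

```text
shift_cm [ 6.9  -0.    0.64] turn [-0.01  -0.001  0.001] rows>= 2
t 18.9 pos [ 0.5236 -0.4246  0.169 ] F [-0.2  0.1  0.1] open 0.0853 q6 -0.84
cover [0.3693 0.2661 0.0774 0.0787]
brush [  0.3635  -0.2754   0.1174   0.0471 -14.913 ]
soap [ 0.6404  0.0117  0.0669  0.0405 -8.3317]
tray [ 0.6408  0.0125  0.1294  0.0991 -8.2864]
```

View pics/t11.png

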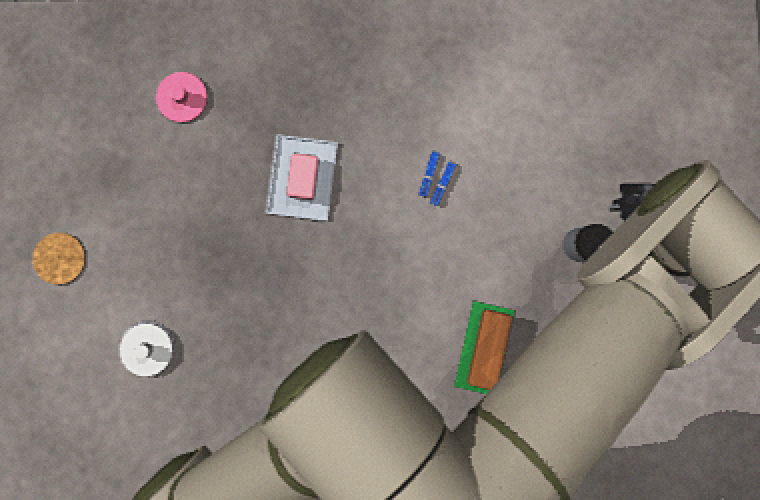

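View pics/s11.png

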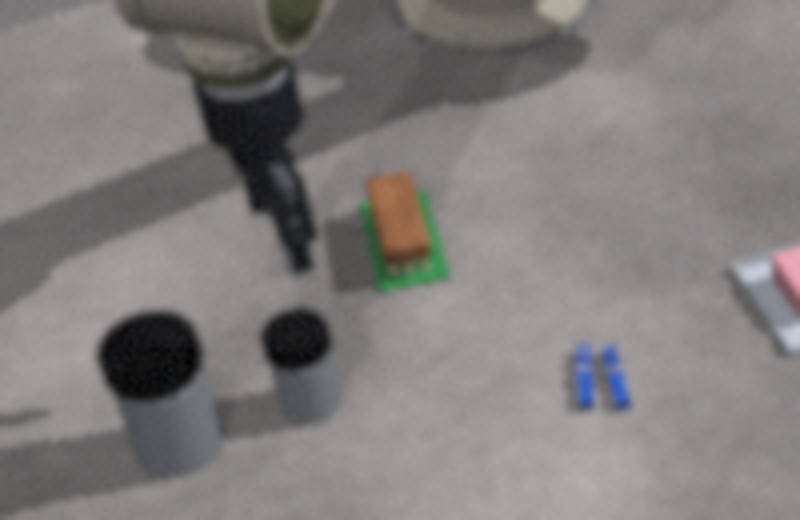

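```bash
python3 - <<'E'
from h import *
a=np.linspace(0,2*np.pi,100,endpoint=False)
def ext(x,y,z,r=.028):
    q=np.array([proj('scene',[x+r*np.cos(t),y+r*np.sin(t),z]) for t in a]);return q.min(0),q.max(0)
print("pred cap top",ext(.5235,-.431,.09),"base",ext(.5235,-.431,0,.027))
im=cv2.imread("pics/scene1.png");V=im.max(2)
c=blob(V<60,(143,200,168,225));print("obs blk",c.min(0),c.max(0))
im=cv2.imread("pics/top1.png");V=im.max(2)
c=blob(V<60,(375,195,401,228));print("top blk",c.min(0),c.max(0))
q=np.array([proj('top',[.5235+.028*np.cos(t),-.431+.028*np.sin(t),.09]) for t in a]);print(q.min(0),q.max(0))
q=np.array([proj('top',[.5235+.028*np.cos(t),-.431+.028*np.sin(t),.066]) for t in a]);print(q.min(0),q.max(0))
E
```

```text
pred cap top (array([145.2, 205.9]), array([162. , 217.2])) base (array([150.4, 224.7]), array([165.9, 235.7]))
obs blk [146. 208.] [161. 222.]
top blk [377. 202.] [397. 220.]
[378.5 202. ] [397.2 220.7]
[375.9 202.4] [394.2 220.7]
```

The cover, brush and soap all measure within about 3 mm of their places. The canister estimate (0.5235, -0.431) fits both views, so I'll go down on it.

Emit:
carry_out --pt "2 0 0.64 -0.01 0 0" --pt "4 0 0.64 -0.01 0 0" --pt "6.5 0 0.64 -0.01 0 0" --pt "6.5 0 0.64 -0.01 0 0" --pt "6.5 0 0.64 -0.01 0 0"

```text
time_s: 19.5
tool_pos: [0.5238, -0.4312, 0.1054]
orientation: [[0.0, 1.0, -0.002], [-0.0, -0.002, -1.0], [-1.0, 0.0, 0.0]]
force: [0.3, -1.2, 1.0]
opening: 0.0855
```

```bash
python3 to.py .5235 -.431 .062 0
```

```text
shift_cm [ 4.34 -0.03 -0.02] turn [-0.002  0.    -0.   ] rows>= 1
t 19.5 pos [ 0.5238 -0.4312  0.1054] F [ 0.3 -1.2  1. ] open 0.0855 q6 -0.86
```

Emit:
carry_out --pt "1.5 0 0 0 0 0" --pt "3 0 0 0 0 0" --pt "4.3 0 0 0 0 0" --pt "4.3 0 0 0 0 0" --pt "4.3 0 0 0 0 0"

```text
time_s: 20.0
tool_pos: [0.5235, -0.4314, 0.0616]
orientation: [[-0.0, 1.0, -0.001], [0.0, -0.001, -1.0], [-1.0, -0.0, -0.0]]
force: [0.5, -0.9, 0.3]
opening: 0.0855
```

```bash
python3 to.py .5235 -.431 .062 0; python3 - <<'E'
from h import *
im=optics.capture("scene");cv2.imwrite("pics/s12.png",cv2.resize(im[150:260,80:230],None,fx=5,fy=5,interpolation=cv2.INTER_CUBIC))
E
```

```text
shift_cm [-0.04  0.   -0.04] turn [-0.001 -0.     0.   ] rows>= 1
t 20.0 pos [ 0.5235 -0.4314  0.0616] F [ 0.5 -0.9  0.3] open 0.0855 q6 -0.86
```

View pics/s12.png

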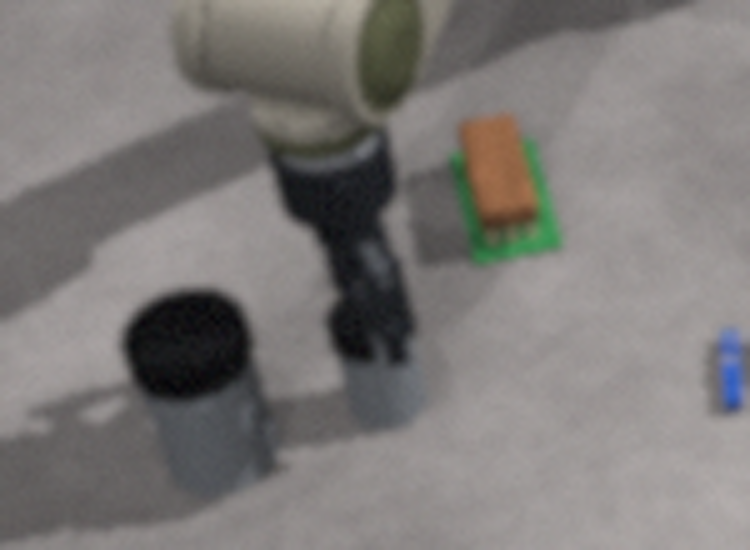

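The fingers straddle the cap (near finger around (395,340) in the zoom), so I'll close.

Emit:
carry_out --pt "0 0 0 0 0 0" --pt "0 0 0 0 0 0" --pt "0 0 0 0 0 0" --pt "0 0 0 0 0 0" --pt "0 0 0 0 0 0" --grip 255

```text
time_s: 20.55
tool_pos: [0.5239, -0.4317, 0.0629]
orientation: [[0.001, 1.0, -0.001], [-0.001, -0.001, -1.0], [-1.0, 0.001, 0.001]]
force: [0.2, 1.3, 6.2]
opening: 0.0549
```

Emit:
carry_out --pt "-1 0 0 0 0 0" --pt "-3 0 0 0 0 0" --pt "-6 0 0 0 0 0" --pt "-7 0 0 0 0 0" --pt "-7 0 0 0 0 0"

```text
time_s: 21.05
tool_pos: [0.5238, -0.4317, 0.1332]
orientation: [[0.002, 1.0, -0.001], [-0.002, -0.001, -1.0], [-1.0, 0.002, 0.002]]
force: [-0.4, 0.0, -2.4]
opening: 0.0543
```

```bash
python3 to.py .5165 .407 .135 0; python3 - <<'E'
from h import *
im=optics.capture("scene");cv2.imwrite("pics/s13.png",cv2.resize(im[150:260,80:230],None,fx=5,fy=5,interpolation=cv2.INTER_CUBIC))
E
```

```text
shift_cm [ -0.34  -0.79 -83.87] turn [-0.001  0.002 -0.002] rows>= 17
t 21.05 pos [ 0.5238 -0.4317  0.1332] F [-0.4  0.  -2.4] open 0.0543 q6 -0.86
```

View pics/s13.png

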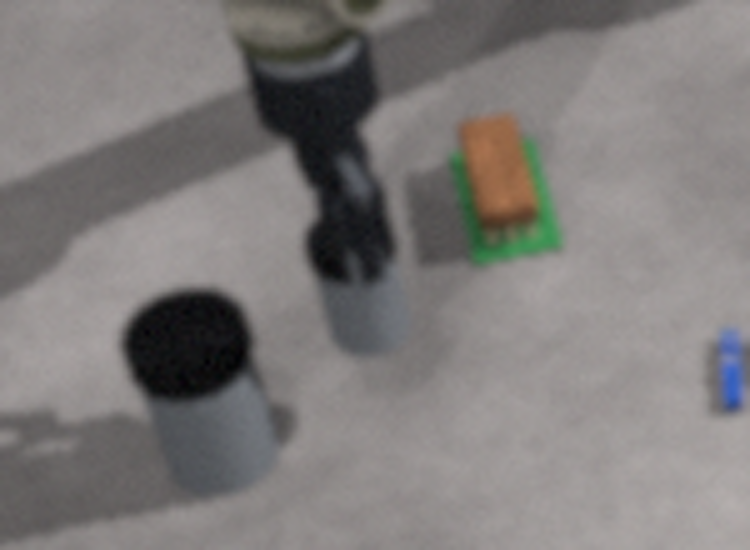

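Canister lifted upright. I'll carry it across at moderate speed.

Emit:
carry_out --pt "0 0 -1 0 0 0" --pt "0 0 -3.5 0 0 0" --pt "0 0 -7 0 0 0" --pt "0 0 -10.5 0 0 0" --pt "0 0 -14 0 0 0"

```text
time_s: 21.6
tool_pos: [0.5228, -0.2889, 0.1303]
orientation: [[-0.002, 1.0, -0.001], [0.002, -0.001, -1.0], [-1.0, -0.002, -0.002]]
force: [0.8, 0.6, -2.6]
opening: 0.0542
```

Emit:
carry_out --pt "0 0 -3.5 0 0 0" --pt "0 0 -7 0 0 0" --pt "0 0 -10.5 0 0 0" --pt "0 0 -14 0 0 0" --pt "0 0 -17.5 0 0 0"

```text
time_s: 22.1
tool_pos: [0.5226, -0.1141, 0.1306]
orientation: [[-0.002, 1.0, -0.001], [0.001, -0.001, -1.0], [-1.0, -0.002, -0.001]]
force: [1.1, -0.5, -3.6]
opening: 0.0546
```

Emit:
carry_out --pt "0 0 -3.5 0 0 0" --pt "0 0 -7 0 0 0" --pt "0 0 -10.5 0 0 0" --pt "0 0 -14 0 0 0" --pt "0 0 -17.5 0 0 0"

```text
time_s: 22.6
tool_pos: [0.5225, 0.0606, 0.1307]
orientation: [[-0.002, 1.0, -0.0], [0.0, -0.0, -1.0], [-1.0, -0.002, -0.0]]
force: [0.7, -1.0, -2.3]
opening: 0.0543
```

Emit:
carry_out --pt "0 0 -3.5 0 0 0" --pt "0 0 -7 0 0 0" --pt "0 0 -10.5 0 0 0" --pt "0 0 -14 0 0 0" --pt "0 0 -17.5 0 0 0"

```text
time_s: 23.1
tool_pos: [0.5225, 0.2353, 0.1305]
orientation: [[-0.002, 1.0, -0.0], [-0.0, -0.0, -1.0], [-1.0, -0.002, 0.0]]
force: [0.2, -0.9, -2.9]
opening: 0.0542
```

Emit:
carry_out --pt "0 0 -3.5 0 0 0" --pt "0 0 -7 0 0 0" --pt "0 0 -10.5 0 0 0" --pt "0 0 -13 0 0 0" --pt "0 0 -14 0 0 0"

```text
time_s: 23.6
tool_pos: [0.5223, 0.3757, 0.1302]
orientation: [[-0.002, 1.0, 0.002], [-0.001, 0.002, -1.0], [-1.0, -0.002, 0.001]]
force: [0.4, -0.2, -3.3]
opening: 0.0539
```

```bash
python3 to.py .5165 .407 .085 0
```

```text
shift_cm [ 4.52 -0.57 -3.13] turn [0.002 0.001 0.002] rows>= 2
t 23.6 pos [0.5223 0.3757 0.1302] F [ 0.4 -0.2 -3.3] open 0.0539 q6 0.44
```

Emit:
carry_out --pt "0 -0.6 -1.5 0 0 0" --pt "1 -0.6 -3.1 0 0 0" --pt "3 -0.6 -3.1 0 0 0" --pt "4.5 -0.6 -3.1 0 0 0" --pt "4.5 -0.6 -3.1 0 0 0"

```text
time_s: 24.1
tool_pos: [0.5167, 0.4036, 0.0841]
orientation: [[-0.005, 1.0, -0.001], [-0.003, -0.001, -1.0], [-1.0, -0.005, 0.003]]
force: [0.4, -0.3, -1.9]
opening: 0.0544
```

Emit:
carry_out --pt "0 0 0 0 0 0" --pt "0 0 0 0 0 0"

```text
time_s: 24.3
tool_pos: [0.5186, 0.4046, 0.088]
orientation: [[0.001, 1.0, -0.001], [0.001, -0.001, -1.0], [-1.0, 0.001, -0.001]]
force: [-0.5, 0.2, -2.3]
opening: 0.0543
```

```bash
python3 to.py .5165 .407 .0675 0; python3 - <<'E'
from h import *
im=optics.capture("scene");cv2.imwrite("pics/s14.png",cv2.resize(im[80:190,260:410],None,fx=5,fy=5,interpolation=cv2.INTER_CUBIC))
E
```

```text
shift_cm [ 2.05 -0.21 -0.24] turn [-0.001 -0.001 -0.001] rows>= 1
t 24.3 pos [0.5186 0.4046 0.088 ] F [-0.5  0.2 -2.3] open 0.0543 q6 0.49
```

View pics/s14.png

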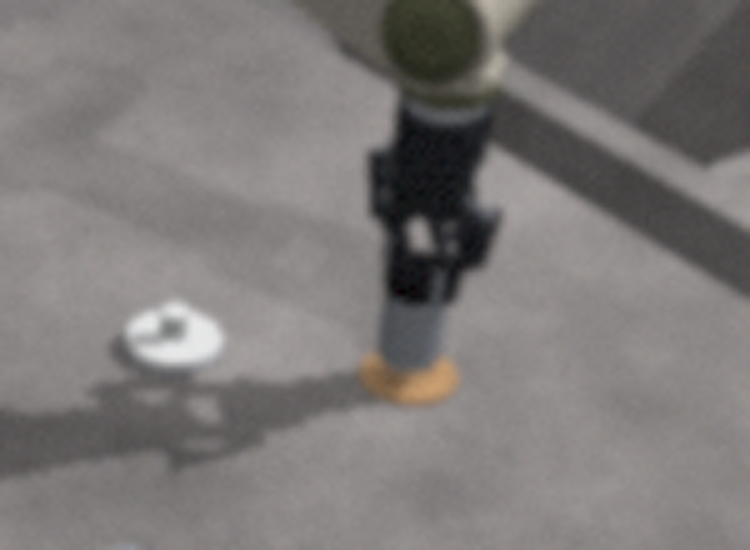

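The canister hangs upright over the coaster. I'll lower it gently.

Emit:
carry_out --pt "0.6 -0.2 -0.25 0 0 0" --pt "1.2 -0.2 -0.25 0 0 0" --pt "1.7 -0.2 -0.25 0 0 0" --pt "1.8 -0.2 -0.25 0 0 0" --pt "1.8 -0.2 -0.25 0 0 0"

```text
time_s: 24.85
tool_pos: [0.516, 0.4071, 0.0686]
orientation: [[-0.0, 1.0, -0.001], [-0.0, -0.001, -1.0], [-1.0, -0.0, 0.0]]
force: [1.2, -0.2, -2.9]
opening: 0.0545
```

```bash
python3 to.py .5165 .407 .0675 0
```

```text
shift_cm [0.11 0.05 0.01] turn [-0.001  0.     0.   ] rows>= 1
t 24.85 pos [0.516  0.4071 0.0686] F [ 1.2 -0.2 -2.9] open 0.0545 q6 0.49
```

Emit:
carry_out --pt "0.1 0 0 0 0 0" --pt "0.15 0 0 0 0 0" --pt "0.2 0 0 0 0 0" --pt "0.2 0 0 0 0 0"

```text
time_s: 25.25
tool_pos: [0.5163, 0.4074, 0.0679]
orientation: [[0.001, 1.0, -0.001], [0.001, -0.001, -1.0], [-1.0, 0.001, -0.001]]
force: [-3.1, -0.0, 5.2]
opening: 0.0543
```

Contact, so I'll release and retreat straight up.

Emit:
carry_out --pt "0 0 0 0 0 0" --pt "0 0 0 0 0 0" --pt "0 0 0 0 0 0" --pt "0 0 0 0 0 0" --pt "0 0 0 0 0 0" --grip 0

```text
time_s: 25.75
tool_pos: [0.5161, 0.4071, 0.0668]
orientation: [[0.0, 1.0, -0.001], [-0.0, -0.001, -1.0], [-1.0, 0.0, 0.0]]
force: [-0.3, -0.0, 0.5]
opening: 0.0852
```

Emit:
carry_out --pt "-2 0 0 0 0 0" --pt "-5 0 0 0 0 0" --pt "-9 0 0 0 0 0" --pt "-13 0 0 0 0 0" --pt "-13 0 0 0 0 0"

```text
time_s: 26.25
tool_pos: [0.5178, 0.4082, 0.2032]
orientation: [[0.009, 1.0, -0.0], [0.005, -0.001, -1.0], [-1.0, 0.009, -0.005]]
force: [0.2, 0.2, 1.0]
opening: 0.0854
```

```bash
python3 to.py .34 .50 .23 0
```

```text
shift_cm [ -2.8  -17.75  -9.19] turn [-0.001 -0.005 -0.009] rows>= 5
t 26.25 pos [0.5178 0.4082 0.2032] F [0.2 0.2 1. ] open 0.0854 q6 0.49
```

Emit:
carry_out --pt "-3 -5 -2 0 0 0" --pt "-3 -10 -4 0 0 0" --pt "-3 -15 -5 0 0 0" --pt "-3 -20 -7 0 0 0" --pt "-3 -24 -8 0 0 0"

```text
time_s: 26.75
tool_pos: [0.2836, 0.4848, 0.2264]
orientation: [[-0.0, 1.0, -0.001], [-0.0, -0.001, -1.0], [-1.0, -0.0, 0.0]]
force: [-0.2, 1.4, 0.3]
opening: 0.0854
```

Emit:
carry_out --pt "0 -5 0 0 0 0" --pt "0 -8 0 0 0 0" --pt "0 -8 0 0 0 0"

```text
time_s: 27.05
tool_pos: [0.2022, 0.4847, 0.2268]
orientation: [[-0.001, 1.0, 0.003], [-0.0, 0.003, -1.0], [-1.0, -0.001, 0.0]]
force: [-0.3, -0.0, -0.1]
opening: 0.0855
```

```bash
python3 - <<'E'
from h import *
im=optics.capture("top"); cv2.imwrite("pics/t15.png",cv2.resize(im[110:310,80:460],None,fx=2,fy=2,interpolation=cv2.INTER_CUBIC))
hsv=cv2.cvtColor(im,cv2.COLOR_BGR2HSV);H,S,V=[hsv[...,i].astype(int) for i in range(3)]
orange=(H<25)&(S>100); pink=((H>165)|(H<5))&(S>50)&(V>180);blu=(H>85)&(H<135)&(S>9)&(V>165);pins=(H>105)&(H<130)&(S>130)
t="top"
print("cover",circ(t,(V>170)&(S<20),(140,240,190,290),.013))
print("brush",rect(t,orange,(310,225,365,300),.044))
print("soap",rect(t,pink,(215,150,268,206),.035))
c=blob(V<60,(90,190,140,245));print("cap px",c.min(0),c.max(0), circ(t,V<60,(90,190,140,245),.095))
a=np.linspace(0,6.28,100)
for z in (.095,.071):
  q=np.array([proj('top',[.5165+.028*np.cos(k),.407+.028*np.sin(k),z]) for k in a]);print(q.min(0),q.max(0))
print("pins",rect(t,pins,(295,160,308,195),.011),rect(t,pins,(295,160,325,197),.011))
im=optics.capture("scene");cv2.imwrite("pics/s15.png",cv2.resize(im[110:260,130:390],None,fx=3,fy=3,interpolation=cv2.INTER_CUBIC))
E
```

```text
cover [0.3693 0.266  0.0772 0.0787]
brush [  0.3635  -0.2754   0.1174   0.0468 -14.6357]
soap [ 0.6404  0.0117  0.0669  0.0405 -8.3317]
cap px [ 99. 209.] [127. 227.] [0.5164 0.39   0.0536 0.0855]
[ 97.2 208.9] [116.1 227.8]
[100.9 209.3] [119.4 227.7]
pins [ 6.5870e-01 -1.9850e-01  3.8200e-02  1.1000e-02 -1.5408e+01] [ 6.41900e-01 -2.23300e-01  3.82000e-02  1.18000e-02 -2.53589e+01]
```

View pics/t15.png

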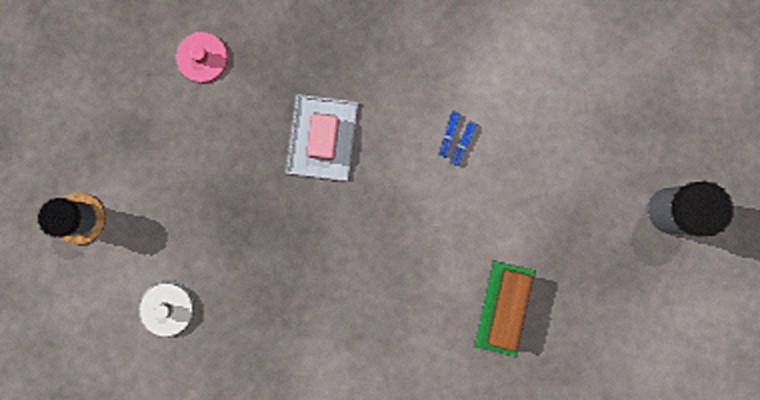

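View pics/s15.png

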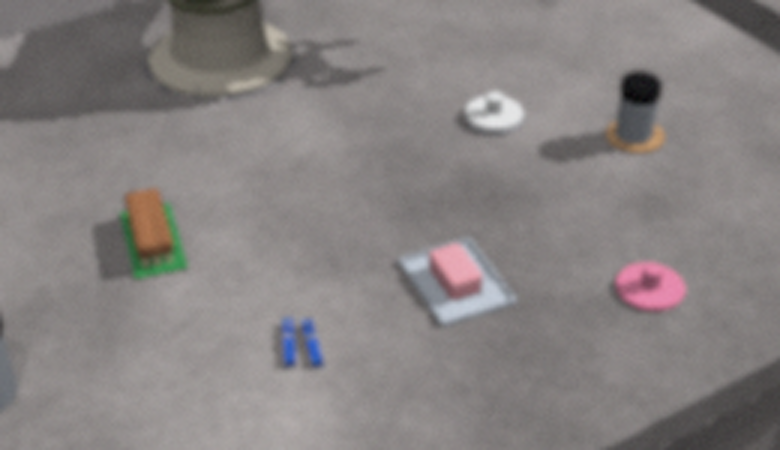

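```bash
python3 -c "
from station import ticket
print(ticket.sign_off())"
```

```text
the job is handed in; nothing more can be done
None
```

The canister, drain cover, brush and soap are all on their places, and the job was handed in at about 27 s. Each was lowered until the wrist force showed contact, then released. The canister stayed upright in every picture.

My last pictures, taken with the arm clear, gave these offsets from the centre of each place:

| Thing | Offset from centre | Lengthwise error |
|---|---|---|
| Drain cover | about 2 mm | – |
| Brush | about 2 mm | under 0.01 rad |
| Soap | about 1 mm | under 0.01 rad |
| Canister | about 4 mm at most | – |

- **Clothespins:** they have not moved beyond measuring noise.
- **Disagreement on the canister:** the automatic circle fit put its cap 17 mm off. It had merged the cap with the canister's dark shaded side, so I discarded it. I used the cap's outer edges and the scene view instead, and both show it close to centred on the coaster.

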